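# Pick the tan creasing block from the bin and lock it on the clamping bed

### The job

Lift the tan creasing block, and no other, out of the brown bin and set it down, without dropping it, flat and squarely in the middle of the green pad of the steel bed, lengthwise along the pad, and let go. Then turn the three bar-handled clamps clockwise fully to their end stops to lock it down: first the red one, then the yellow, then the blue. Leave the other blocks in the bin and do not disturb anything else on the table.

Things in the scene. Friction and masses are not known exactly. Their poses are not given: they have to be found in the camera images.
- tan_block: Tan (yellow-orange) creasing block, 0.2 to 0.42 kg: flat base 110 (x) x 64 (y) x 18 high; upright grip rib along its middle 60 (x) x 22 (y), top 58 mm above the underside. Starts flat in any quarter of the bin, roughly lengthwise. Origin: centre of the underside; x lengthwise, z up. A half turn makes no difference.
- navy_block: Dark blue creasing block of the same shape and size as tan_block (a bystander; stays in the bin). Origin, axes as tan_block.
- brown_block: Dark brown creasing block of the same shape and size as tan_block (a bystander; stays in the bin). Origin, axes as tan_block.
- grey_block: Grey creasing block of the same shape and size as tan_block (a bystander; stays in the bin). Origin, axes as tan_block.
- bin: Fixed brown open bin, 290 (x) x 210 (y) x 65 mm high, walls and floor 5 mm. Holds the four blocks two by two. Origin: centre of the underside; x along its length, z up.
- bed: Fixed steel bed plate 240 (x) x 180 (y) x 12 mm thick. Origin: centre of the underside; z up. Green pad in its middle. Red and yellow clamps stand 79 mm either side of the centre along x (which is at which end varies), blue 62 mm from the centre towards -y, each on a round boss 28 mm across.
- pad (a point): Centre of the green pad on the bed's top face, 12 mm above the table. The pad is a flush painted rectangle 126 (x, along the bed) x 80 mm (y). Axes as the bed's.
- red_clamp (a joint): Turn of the red clamp, rad: 0 = fully open, 1.5 = end stop (locked); grows clockwise seen from above; it starts between 0 and 0.25. Friction about 0.12 N m, no spring: it stays where it is left.
- yellow_clamp (a joint): Turn of the yellow clamp, rad: 0 = fully open, 1.5 = end stop (locked); grows clockwise seen from above; it starts between 0 and 0.25. Friction about 0.12 N m, no spring: it stays where it is left.
- blue_clamp (a joint): Turn of the blue clamp, rad: 0 = fully open, 1.5 = end stop (locked); grows clockwise seen from above; it starts between 0 and 0.25. Friction about 0.12 N m, no spring: it stays where it is left.
- red_grip (a point): Grip point on the vertical axis of the red clamp (at one end of the pad), 64 mm above the table. Handle: red bar 46 long (point's x, turns with it) x 14 thick, from 20 mm below to 14 above this point. Under it, parallel, a double-ended steel toe 88 x 18 x 7, underside 34 mm above the table: along the block's edge when open, over its base with 4 mm to spare at the end stop.
- yellow_grip (a point): Grip point on the vertical axis of the yellow clamp (at the other end of the pad), 64 mm above the table. Handle: yellow bar 46 long (point's x, turns with it) x 14 thick, from 20 mm below to 14 above this point. Under it, parallel, a double-ended steel toe 88 x 18 x 7, underside 34 mm above the table: along the block's edge when open, over its base with 4 mm to spare at the end stop.
- blue_grip (a point): Grip point on the vertical axis of the blue clamp (beside the pad's long side), 64 mm above the table. Handle: blue bar 46 long (point's x, turns with it) x 14 thick, from 20 mm below to 14 above this point. Under it, parallel, a double-ended steel toe 88 x 18 x 7, underside 34 mm above the table: along the block's edge when open, over its base with 4 mm to spare at the end stop.
- thread_cone: Dark blue thread cone, 68 across the foot, 165 high, standing between bin and bed towards the far side (bystander). Origin: centre of the underside.
- glue_jar: Amber glass jar, 64 across, 90 high, standing between bin and bed on the robot's side (bystander). Origin: centre of the underside.
- hammer: Hammer about 270 long lying between robot and bin (bystander). Origin: near its middle, underside.
- dye_bottle: Blue bottle with yellow cap, 60 across, 160 high, beyond the bed (bystander). Origin: centre of the underside.
- brush: Brush lying between robot and bed (bystander). Origin: near its middle, underside.
Things that resemble listed ones, but are neither listed nor needed, are in the scene too. There is more than one size of the tan_block; the one meant has the size given above.

How it is judged:
By the outcome, as a careful person would: the job done as asked, in the order asked, and still so for the second after the job is handed in, with the robot touching nothing.
It also fails if it takes over 72 s, if anything falls off the work surface, if the arm or the gripper's body presses on something with over 40 N, if the wrist force passes 120 N, or if a joint passes its speed limit or range.

### The arm

A 6-joint arm with a two-finger parallel gripper is mounted at the origin on the work surface. World frame = base frame: x ahead of the robot, y to its left, z up, the work surface at z = 0. Lengths are in m, angles in rad, forces in N, time in s.
With the tool pointing down it reaches from about 0.375 to 0.75 m from the base axis. Payload 9 kg.
Tool frame: the origin (TCP) lies between the finger pads; the fingertips stand 11 mm ahead of it and the grasp point (between the pads) lies 8 mm behind it; z points along the fingers, y is the direction in which the jaws open and shut (so a half turn about z gives the same grasp; the last joint's range is limited). The gripper opens to 85 mm and grips with 20 to 120 N. Pads are 22 mm wide; open, the fingers measure 114 mm over their backs; the gripper's body (76 mm by 85 mm) begins 54 mm behind the grasp point. The pads swing forward as they close: fully open they stand 13 mm farther back than shut.
Start: joints at [-1.513, 0.104, 0.097, 1.564, 0, 1.353], TCP at [0.163, -0.577, 0.242] pointing down, gripper open.
Joint ranges: [-2.99, 2.99], [-0.84, 1.86], [-1.1, 1.16], [-1.84, 2.11], [-1.51, 1.56], [-3.14, 3.14]. Speed limits (rad/s): [2.22, 2.22, 2.57, 3.14, 3.14, 3.14].

### API

Orientations are given as a unit quaternion [w, x, y, z].
In Python, from station import ctrl gives the robot as it stands. The module is installed in compiled form; this text tells all that it offers.
- The arm moves only by the tool jog_arm, never from a script. Its argument "increments" is a list of rows, each an object with "linear": the shift along the tool's x, y, z in cm, a list of three; "twist": the turn about the tool's z in degrees. In form: [{"linear": [x, y, z], "twist": twist}, ...]. A call has 1 to 20 rows; each row is the pose to reach, as a shift and turn from the pose measured when the call began, along the tool's axes at that moment; what a row does not reach only later rows make up. A row lasts 1/12 s, in which the tool goes at most 41.7 mm and 7.16 degrees, less where a joint would pass 70% of its speed; a pose out of reach is approached as far as the arm can. A call with a gripper value outside its range is refused whole. "jaw" is the closure, from 0 (fully open) to 1 (shut), set as the call begins (left out, the last holds). The fingers move at their own pace and stop on an object; "squeeze" is the grip in N (left out, the last holds). Time passes only in rows, so rows that repeat a pose let the fingers close. It gives the time, the measured TCP pose, the force and the opening at its end, in the units of the state.
- ctrl.read_state(): the state, without advancing time (a new reading comes with each control period).
- ctrl.grab_frame(name): name is "scene" or "side" or "wrist"; returns (picture, depth): 420x560x3 uint8, blue, green, red; 420x560 float32, m along the optical axis (not along the pixel's ray), 0 where there is no reading.
- ctrl.camera_params(name): a dict with "intrinsics" (3x3 intrinsics, pixels), "dist_coeffs" ([k1, k2, p1, p2, k3] as OpenCV has them; the pictures are not rectified), "rvec" (rotation vector, rad) and "tvec" (3), from world to camera coordinates, as OpenCV has them. Camera axes: x right, y down, z forward; pixel columns grow to the right and rows downward; lengths in m; the calibration is good to about 2 mm. A picture is of the moment at which its call begins: read the wrist's pose just before it. camera_params takes no time and is no camera call; for the wrist camera it gives the pose at the moment of the call.
- ctrl.job_done(): hands the job in, once; it reports no verdict.
The state is a dict: "time_s": time; "joints": joint angles; "qd": joint speeds; "effort": joint torques, N m; "tool_pos": TCP position; "ee_rot": TCP orientation; "force": force on the tool from outside, world axes, zero at the start; "torque": the same for the moment, N m; "gripper_width": opening from 0.0 (shut) to 1.0 (fully open).
Only numpy, scipy, OpenCV 4.12 (cv2) and the standard library are available. Lean on these libraries where they do the work, as an engineer would, in place of code of your own. Each camera call takes 0.05 s, during which the arm holds its last target. There are 200 camera calls.

## Working session

There is one attempt and no reset: what is moved stays moved. The work goes in short steps, Python scripts to look and compute and a tool call to move; the robot and the scene stay as the last step left them, time stands still between calls to the robot, and variables do not carry over. Pictures are saved under pics/ and viewed, about 8 in all and at most 12, crops included, and the job is handed in when it is done.

Besides the shell and the picture viewer there is one more tool, called after ">>>" as name(argument=value, ...), one argument or row to a line, values as JSON. jog_arm: Moves the arm, as the interface text tells. Its arguments: {"type":"object","properties":{"increments":{"type":"array","items":{"type":"object","properties":{"linear":{"type":"array","items":{"type":"number"}},"twist":{"type":"number"}}}},"jaw":{"type":"number"},"squeeze":{"type":"number"}},"required":["increments"]}

```bash
mkdir -p pics
cat > h.py <<'E'
import numpy as np,cv2
from station import ctrl
def grab(n):
    p=ctrl.camera_params(n); im,d=ctrl.grab_frame(n)
    return im,d,p
def xyz(p,d):
    K=np.array(p['intrinsics']);D=np.array(p['dist_coeffs']);R=cv2.Rodrigues(np.array(p['rvec'],float))[0];t=np.array(p['tvec']).ravel()
    h,w=d.shape;u,v=np.meshgrid(np.arange(w),np.arange(h))
    q=cv2.undistortPoints(np.stack([u,v],-1).reshape(-1,1,2).astype(np.float64),K,D).reshape(h,w,2)
    c=np.dstack([q*d[...,None],d]); W=(c-t)@R
    W[d==0]=np.nan
    return W
E
python3 - <<'E'
from h import *
s=ctrl.read_state();print(s)
for n in('scene','side'):
    im,d,p=grab(n);cv2.imwrite(f'pics/{n}0.png',im);np.savez(f'{n}0.npz',im=im,W=xyz(p,d))
    print(n,p['tvec'],p['rvec'])
E
```

```text
{'time_s': 0.0, 'joints': array([-1.51271258e+00,  1.04683349e-01,  9.64464089e-02,  1.56389740e+00,
       -2.55710388e-05,  1.35312248e+00]), 'qd': array([ 0.00013655,  0.00038987, -0.00011052,  0.00083767,  0.00035363,
       -0.00198338]), 'effort': array([-1.28674710e-03, -5.56933451e+01,  5.03648436e+01,  1.71138259e-02,
       -3.86982483e-04, -3.51178159e-06]), 'tool_pos': array([ 0.16336308, -0.57699269,  0.24151908]), 'ee_rot': array([-6.67897610e-04,  9.90509544e-01,  1.37442332e-01,  4.05819958e-05]), 'force': array([0.31301287, 0.32455126, 0.29861981]), 'torque': array([-0.01065026,  0.00871754, -0.0354232 ]), 'gripper_width': 1.0000559012284145}
scene [ 0.1515013 -0.3057155  1.9655194] [ 1.44240471  2.21759267 -0.81772811]
side [0.47920177 0.149269   1.60866341] [ 0.60438801 -2.48912803  1.36989882]
```

View pics/scene0.png

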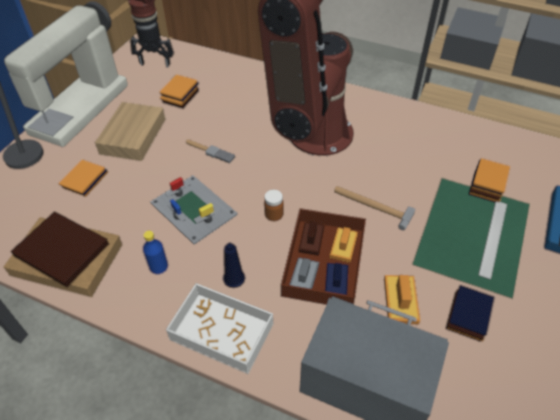

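View pics/side0.png

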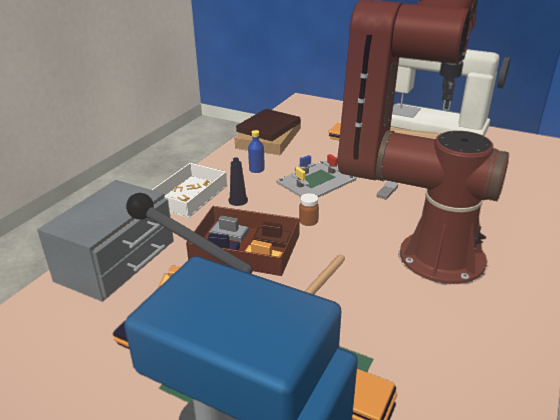

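The scene picture shows the bin at about (325,255) with the tan block inside at (345,242). A larger tan decoy lies outside it at (402,295). The bed is at (193,208), with red at (177,185), yellow at (207,211) and blue at (176,206).

Run:
```python
from h import *
z=np.load('scene0.npz');W=z['W']
for n,(u,v) in dict(tanrib=(346,236),tanbase=(338,250),brown=(311,233),navy=(338,274),grey=(305,270),red=(177,184),yel=(206,210),blue=(175,206),pad=(193,206),cone=(230,247),jar=(274,196),bottle=(150,237),bedL=(153,207),bedT=(193,179),bedR=(236,211),bedB=(195,238),binTL=(317,212),binTR=(364,217),binBR=(352,299),binBL=(286,290),hamH=(408,215),hamT=(337,190),br=(215,152),decoy=(405,285)).items():
    print(n,np.round(np.nanmedian(W[v-1:v+2,u-1:u+2].reshape(-1,3),0),3))
```

```text
tanrib [0.477 0.263 0.062]
tanbase [0.509 0.253 0.023]
brown [0.508 0.163 0.064]
navy [0.614 0.288 0.063]
grey [0.639 0.196 0.062]
red [ 0.499 -0.315  0.066]
yel [ 0.558 -0.171  0.067]
blue [ 0.592 -0.263  0.078]
pad [ 0.522 -0.25   0.011]
cone [0.717 0.004 0.163]
jar [0.437 0.008 0.09 ]
bottle [ 0.772 -0.218  0.157]
bedL [ 0.573 -0.374  0.001]
bedT [ 0.417 -0.309  0.015]
bedR [ 0.474 -0.112  0.002]
bedB [ 0.638 -0.175  0.014]
binTL [0.42  0.147 0.057]
binTR [0.331 0.281 0.004]
binBR [0.671 0.349 0.052]
binBL [0.71  0.169 0.038]
hamH [0.288 0.41  0.026]
hamT [0.271 0.161 0.019]
br [ 0.27  -0.304  0.016]
decoy [0.586 0.472 0.08 ]
```

```bash
cat >> h.py <<'E'
from scipy.spatial.transform import Rotation as Ro
def plan(x,y,z,yaw):
    s=ctrl.read_state();q=s['ee_rot'];R=Ro.from_quat([q[1],q[2],q[3],q[0]]).as_matrix()
    l=R.T@(np.array([x,y,z])-s['tool_pos'])*100
    y0=np.degrees(np.arctan2(R[1,0],R[0,0]))
    print('t',round(s['time_s'],2),'pos',np.round(s['tool_pos'],4),'yaw',round(y0,1),'q6',round(s['joints'][5],2),'-> linear',np.round(l,2),'twist',np.round((y0-yaw+180)%360-180,1),'F',np.round(s['force'],1),'w',round(s['gripper_width'],3))
E
python3 -c "
from h import *
plan(.53,-.243,.34,15.8)"
```

```text
t 0.1 pos [ 0.1634 -0.577   0.2416] yaw 15.8 q6 1.35 -> linear [ 44.38 -22.17  -9.8 ] twist 0.0 F [ 0.1 -0.8 -0.1] w 1.001
```

>>> jog_arm(
  increments=[
    {"linear": [44,-22,-10],"twist": 0},
    {"linear": [44,-22,-10],"twist": 0},
    {"linear": [44,-22,-10],"twist": 0},
    {"linear": [44,-22,-10],"twist": 0},
    {"linear": [44,-22,-10],"twist": 0},
    {"linear": [44,-22,-10],"twist": 0},
    {"linear": [44,-22,-10],"twist": 0},
    {"linear": [44,-22,-10],"twist": 0},
    {"linear": [44,-22,-10],"twist": 0},
    {"linear": [44,-22,-10],"twist": 0},
    {"linear": [44,-22,-10],"twist": 0},
    {"linear": [44,-22,-10],"twist": 0},
    {"linear": [44,-22,-10],"twist": 0},
    {"linear": [44,-22,-10],"twist": 0},
    {"linear": [44,-22,-10],"twist": 0},
    {"linear": [44,-22,-10],"twist": 0},
    {"linear": [44,-22,-10],"twist": 0},
  ],
)

```text
time_s: 1.52
tool_pos: [0.526, -0.2466, 0.3416]
ee_rot: [-0.001, 0.991, 0.137, -0.0]
force: [-0.2, -0.4, 0.9]
gripper_width: 0.998
```

Run:
```python
from h import *
plan(.55,.22,.36,15.8-30)
im,d,p=grab('wrist');cv2.imwrite('pics/w1.png',im);np.savez('w1.npz',im=im,W=xyz(p,d))
R=cv2.Rodrigues(np.array(p['rvec'],float))[0];print('cam',-R.T@np.array(p['tvec']).ravel(), 'axis',R[2])
```

```text
t 1.52 pos [ 0.526  -0.2466  0.3416] yaw 15.7 q6 2.2 -> linear [ 14.94 -44.27  -1.77] twist 29.9 F [-0.2 -0.4  0.9] w 0.998
cam [ 0.59506455 -0.22788009  0.47279276] axis [-0.2697399  -0.07383503 -0.96009832]
```

View pics/w1.png

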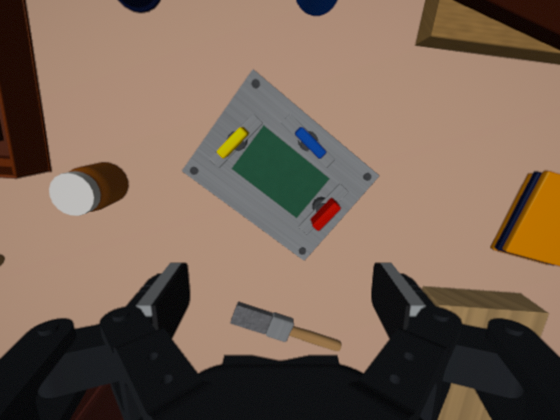

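The wrist view shows the bed with its green pad centred at about (281,171). The handles are yellow at (232,143), blue at (310,142) and red at (325,214). Next I'll measure these and move to the bin.

```bash
cat >> h.py <<'E'
def fit(W,m):
    P=W[m];P=P[~np.isnan(P).any(1)]
    (c,s,a)=cv2.minAreaRect((P[:,:2]*1000).astype(np.float32))
    if s[0]<s[1]: s=s[::-1];a+=90
    return np.round(c,1),np.round(s,1),round(a%180,1),len(P),np.round(np.median(P,0)*1000,1)
def hsv(im): return [c.astype(int) for c in cv2.split(cv2.cvtColor(im,cv2.COLOR_BGR2HSV))]
E
python3 - <<'E'
from h import *
z=np.load('w1.npz');W=z['W'];im=z['im'];H,S,V=hsv(im);Z=W[...,2]
v,u=np.mgrid[:420,:560];roi=(u>180)&(u<385)&(v>65)&(v<262)
er=lambda m:cv2.erode(m.astype(np.uint8),np.ones((2,2)))>0
g=roi&(abs(H-75)<20)&(S>80)
print('pad',fit(W,g&(abs(Z-.012)<.01)))
for n,h in(('red',0),('yellow',28),('blue',112)):
    dh=np.minimum(abs(H-h),180-abs(H-h)); m=roi&(dh<10)&(S>130)&(V>60)
    print(n,fit(W,m&(Z>.07)),fit(W,m&(Z>.03)), np.nanpercentile(Z[m],[5,50,95]))
pl=roi&(Z>.004)&(Z<.02); print('plate',fit(W,cv2.morphologyEx(pl.astype(np.uint8),cv2.MORPH_OPEN,np.ones((5,5)))>0))
for u,v in((254,70),(379,177),(305,260),(183,170)): print(W[v,u])
print('table z',np.nanmedian(W[320:,200:360][...,2]), np.nanmedian(Z[g]))
K=None
E
```

```text
pad (array([ 523.4, -246.9]), array([124.1,  78.5]), 67.5, 4256, array([ 524.9, -245.3,   12.2]))
red (array([ 493.8, -319.7]), array([44.2, 13.2]), 153.7, 343, array([ 494.1, -319.1,   77.2])) (array([ 494.1, -319.7]), array([44.7, 13.5]), 153.7, 487, array([ 495.5, -317.8,   76.5])) [0.05190093 0.07645625 0.07853197]
yellow (array([ 553.9, -174.5]), array([45.5, 13.9]), 149.2, 409, array([ 554.7, -175.3,   77.3])) (array([ 554.9, -172.8]), array([45.5, 18.3]), 149.9, 432, array([ 555.1, -175.6,   77.2])) [0.06891218 0.07721513 0.07900726]
blue (array([ 581. , -270.6]), array([44.7, 13.9]), 62.0, 377, array([ 581.2, -269.5,   77.3])) (array([ 581.5, -270.8]), array([44.8, 15. ]), 62.0, 385, array([ 581.5, -269.5,   77.3])) [0.07497301 0.0772896  0.07887464]
plate (array([ 523.3, -247.2]), array([240. , 180.1]), 67.5, 15751, array([ 528.4, -236. ,   11.8]))
[ 0.65081067 -0.17328264  0.0096018 ]
[ 0.55739164 -0.39565169  0.00118361]
[ 0.39102407 -0.32754597 -0.0021042 ]
[ 0.48824787 -0.10519537  0.01205814]
table z 0.409129617104806 0.012202869413101648
```

>>> jog_arm(
  increments=[
    {"linear": [15,-44,-2],"twist": 30},
    {"linear": [15,-44,-2],"twist": 30},
    {"linear": [15,-44,-2],"twist": 30},
    {"linear": [15,-44,-2],"twist": 30},
    {"linear": [15,-44,-2],"twist": 30},
    {"linear": [15,-44,-2],"twist": 30},
    {"linear": [15,-44,-2],"twist": 30},
    {"linear": [15,-44,-2],"twist": 30},
    {"linear": [15,-44,-2],"twist": 30},
    {"linear": [15,-44,-2],"twist": 30},
    {"linear": [15,-44,-2],"twist": 30},
    {"linear": [15,-44,-2],"twist": 30},
    {"linear": [15,-44,-2],"twist": 30},
    {"linear": [15,-44,-2],"twist": 30},
    {"linear": [15,-44,-2],"twist": 30},
    {"linear": [15,-44,-2],"twist": 30},
  ],
)

```text
time_s: 2.9
tool_pos: [0.5194, 0.0409, 0.3615]
ee_rot: [-0.017, 0.995, -0.096, 0.001]
force: [0.5, 0.2, -0.4]
gripper_width: 1.0
```

Run:
```python
from h import *
plan(.48,.26,.15,190)
im,d,p=grab('wrist');cv2.imwrite('pics/w2.png',im);np.savez('w2.npz',im=im,W=xyz(p,d))
```

```text
t 2.9 pos [0.5194 0.0409 0.3615] yaw -11.0 q6 3.14 -> linear [ -8.   -20.02  21.87] twist 159.0 F [ 0.5  0.2 -0.4] w 1.0
```

View pics/w2.png

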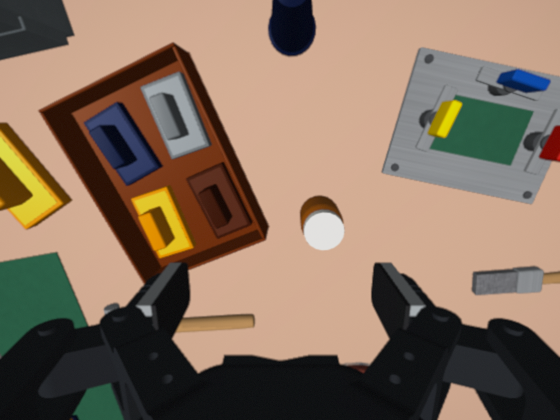

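The wrist view shows the bin, with the tan block at about (161,222), navy at (121,143), grey at (176,115) and brown at (219,200). The larger decoy is outside the bin at (30,180). I'll measure the tan block from here.

Run:
```python
from h import *
z=np.load('w2.npz');W=z['W'];im=z['im'];H,S,V=hsv(im);Z=W[...,2]
v,u=np.mgrid[:420,:560];roi=(u>125)&(u<200)&(v>180)&(v<265)
m=roi&(H>14)&(H<35)&(S>130)&(V>70)
print('base',fit(W,m&(Z>.016)&(Z<.032)),'all',fit(W,m&(Z>.016)&(Z<.08)));print('rib',fit(W,m&(Z>.058)&(Z<.08)))
m2=(u<75)&(v>120)&(v<230)&(H>14)&(H<35)&(S>130); print('decoy',fit(W,m2&(Z>.008)), np.nanmax(Z[m2]))
mb=(u>40)&(u<270)&(v>40)&(v<280)&(Z>.058)&(Z<.07)&(H<10)&(S>100)
print('bin',fit(W,mb))
```

```text
base (array([471.4, 258. ]), array([110.1,  65.7]), 7.7, 1714, array([486.4, 244.9,  23. ])) all (array([471.4, 258. ]), array([110.1,  65.7]), 7.7, 2624, array([479.1, 248.4,  23.7]))
rib (array([471.6, 257.2]), array([60.2, 23.6]), 8.2, 578, array([473.2, 256. ,  62.5]))
decoy (array([585.9, 471.8]), array([147.2,  87.7]), 21.3, 3985, array([570.2, 449.6,  24.9])) 0.07908880429339621
bin (array([548.5, 223.4]), array([288.9, 210.3]), 12.2, 1432, array([505.9, 166.7,  62.9]))
```

>>> jog_arm(
  increments=[
    {"linear": [-9,-20.4,19],"twist": -7},
    {"linear": [-9,-20.4,19],"twist": -14},
    {"linear": [-9,-20.4,19],"twist": -21},
    {"linear": [-9,-20.4,19],"twist": -28},
    {"linear": [-9,-20.4,19],"twist": -35},
    {"linear": [-9,-20.4,19],"twist": -42},
    {"linear": [-9,-20.4,19],"twist": -49},
    {"linear": [-9,-20.4,19],"twist": -56},
    {"linear": [-9,-20.4,19],"twist": -63},
    {"linear": [-9,-20.4,19],"twist": -70},
    {"linear": [-9,-20.4,19],"twist": -77},
    {"linear": [-9,-20.4,19],"twist": -84},
    {"linear": [-9,-20.4,19],"twist": -91},
    {"linear": [-9,-20.4,19],"twist": -98},
    {"linear": [-9,-20.4,19],"twist": -105},
    {"linear": [-9,-20.4,19],"twist": -112},
    {"linear": [-9,-20.4,19],"twist": -119},
    {"linear": [-9,-20.4,19],"twist": -126},
  ],
  jaw=0.5,
  squeeze=60,
)

```text
time_s: 4.45
tool_pos: [0.4708, 0.2647, 0.1788]
ee_rot: [-0.007, 0.535, 0.845, 0.016]
force: [-0.7, -0.7, -0.2]
gripper_width: 0.506
```

```bash
python3 -c "
from h import *
plan(.4715,.2576,.13,188)"
```

```text
t 4.45 pos [0.4708 0.2647 0.1788] yaw 115.4 q6 1.38 -> linear [-0.82 -0.33  4.85] twist -72.6 F [-0.7 -0.7 -0.2] w 0.506
```

>>> jog_arm(
  increments=[
    {"linear": [-0.8,-0.3,4.8],"twist": -73},
    {"linear": [-0.8,-0.3,4.8],"twist": -73},
    {"linear": [-0.8,-0.3,4.8],"twist": -73},
    {"linear": [-0.8,-0.3,4.8],"twist": -73},
    {"linear": [-0.8,-0.3,4.8],"twist": -73},
    {"linear": [-0.8,-0.3,4.8],"twist": -73},
    {"linear": [-0.8,-0.3,4.8],"twist": -73},
    {"linear": [-0.8,-0.3,4.8],"twist": -73},
    {"linear": [-0.8,-0.3,4.8],"twist": -73},
    {"linear": [-0.8,-0.3,4.8],"twist": -73},
    {"linear": [-0.8,-0.3,4.8],"twist": -73},
    {"linear": [-0.8,-0.3,4.8],"twist": -73},
  ],
)

```text
time_s: 5.45
tool_pos: [0.4717, 0.2578, 0.1304]
ee_rot: [0.003, -0.074, 0.997, 0.017]
force: [-0.5, -0.0, -0.9]
gripper_width: 0.501
```

```bash
python3 -c "
from h import *
plan(.4715,.2576,.041,188)
s=ctrl.read_state();q=s['ee_rot'];print(Ro.from_quat([q[1],q[2],q[3],q[0]]).as_matrix().round(4),s['joints'])"
```

```text
t 5.45 pos [0.4717 0.2578 0.1304] yaw -171.6 q6 0.09 -> linear [ 0.1  -0.31  8.93] twist 0.4 F [-0.5 -0.  -0.9] w 0.501
[[-0.9891 -0.1469  0.0045]
 [-0.1466  0.9886  0.0339]
 [-0.0094  0.0329 -0.9994]] [ 0.23877008 -0.10070648 -0.31111769  1.34803029  0.03188261  0.09164091]
```

The tool picked up a 2° tilt when joint 6 hit its limit. There's time to spare, so I'll try to undo it before grasping by approaching the opposite limit in small checked steps.

>>> jog_arm(
  increments=[
    {"linear": [0,0,-12],"twist": -100},
    {"linear": [0,0,-12],"twist": -100},
    {"linear": [0,0,-12],"twist": -100},
    {"linear": [0,0,-12],"twist": -100},
    {"linear": [0,0,-12],"twist": -100},
    {"linear": [0,0,-12],"twist": -100},
    {"linear": [0,0,-12],"twist": -100},
    {"linear": [0,0,-12],"twist": -100},
    {"linear": [0,0,-12],"twist": -100},
    {"linear": [0,0,-12],"twist": -100},
    {"linear": [0,0,-12],"twist": -120},
    {"linear": [0,0,-12],"twist": -120},
    {"linear": [0,0,-12],"twist": -130},
    {"linear": [0,0,-12],"twist": -140},
    {"linear": [0,0,-12],"twist": -140},
    {"linear": [0,0,-12],"twist": -140},
    {"linear": [0,0,-12],"twist": -140},
    {"linear": [0,0,-12],"twist": -140},
    {"linear": [0,0,-12],"twist": -140},
    {"linear": [0,0,-12],"twist": -140},
  ],
)

```text
time_s: 7.12
tool_pos: [0.4712, 0.2537, 0.2503]
ee_rot: [-0.017, 0.963, -0.27, -0.002]
force: [0.4, 0.2, 0.6]
gripper_width: 0.503
```

>>> jog_arm(
  increments=[
    {"linear": [0,0,0],"twist": -34},
    {"linear": [0,0,0],"twist": -34},
    {"linear": [0,0,0],"twist": -34},
    {"linear": [0,0,0],"twist": -34},
    {"linear": [0,0,0],"twist": -34},
    {"linear": [0,0,0],"twist": -34},
  ],
)

```text
time_s: 7.62
tool_pos: [0.4712, 0.2537, 0.2502]
ee_rot: [-0.017, 1.0, 0.025, 0.003]
force: [-0.3, 0.0, -0.2]
gripper_width: 0.498
```

```bash
cat >> h.py <<'E'
def tilt():
    s=ctrl.read_state();q=s['ee_rot'];print('zaxis',Ro.from_quat([q[1],q[2],q[3],q[0]]).as_matrix()[:,2].round(4),s['joints'].round(3))
E
python3 -c "
from h import *
plan(.4715,.2076,.25,8);tilt()"
```

```text
t 7.62 pos [0.4712 0.2537 0.2502] yaw 2.9 q6 -2.96 -> linear [-0.2   4.6  -0.14] twist -5.1 F [-0.3  0.  -0.2] w 0.498
zaxis [ 0.0043  0.0338 -0.9994] [ 0.231 -0.114 -0.107  1.567  0.032 -2.96 ]
```

>>> jog_arm(
  increments=[
    {"linear": [0,3,0],"twist": -7},
    {"linear": [0,6,0],"twist": -14},
    {"linear": [0,6,0],"twist": -16},
    {"linear": [0,6,0],"twist": -16},
  ],
)

```text
time_s: 7.95
tool_pos: [0.4574, 0.2562, 0.2482]
ee_rot: [0.002, 0.992, 0.129, 0.007]
force: [0.4, 0.7, -0.1]
gripper_width: 0.501
```

```bash
python3 -c "
from h import *
plan(.4715,.2076,.25,8);tilt()"
```

```text
t 7.95 pos [0.4574 0.2562 0.2482] yaw 14.8 q6 -3.14 -> linear [ 0.12  5.06 -0.15] twist 6.8 F [ 0.4  0.7 -0.1] w 0.501
zaxis [ 0.0148 -0.0021 -0.9999] [ 0.264 -0.142 -0.135  1.564 -0.006 -3.136]
```

>>> jog_arm(
  increments=[
    {"linear": [1.4,0.2,11],"twist": 100},
    {"linear": [1.4,0.2,11],"twist": 100},
    {"linear": [1.4,0.2,11],"twist": 100},
    {"linear": [1.4,0.2,11],"twist": 100},
    {"linear": [1.4,0.2,11],"twist": 100},
    {"linear": [1.4,0.2,11],"twist": 100},
    {"linear": [1.4,0.2,11],"twist": 100},
    {"linear": [1.4,0.2,11],"twist": 100},
    {"linear": [1.4,0.2,11],"twist": 100},
    {"linear": [1.4,0.2,11],"twist": 100},
    {"linear": [1.4,0.2,11],"twist": 140},
    {"linear": [1.4,0.2,11],"twist": 140},
    {"linear": [1.4,0.2,11],"twist": 140},
    {"linear": [1.4,0.2,11],"twist": 140},
    {"linear": [1.4,0.2,11],"twist": 140},
    {"linear": [1.4,0.2,11],"twist": 140},
    {"linear": [1.4,0.2,11],"twist": 140},
    {"linear": [1.4,0.2,11],"twist": 140},
    {"linear": [1.4,0.2,11],"twist": 140},
    {"linear": [1.4,0.2,11],"twist": 140},
  ],
)

```text
time_s: 9.62
tool_pos: [0.4731, 0.2579, 0.1384]
ee_rot: [0.006, -0.456, 0.89, -0.004]
force: [0.0, 1.0, -0.4]
gripper_width: 0.503
```

```bash
python3 -c "
from h import *
plan(.4715,.2576,.10,188);tilt()"
```

```text
t 9.62 pos [0.4731 0.2579 0.1384] yaw -125.8 q6 -0.69 -> linear [0.14 0.16 3.83] twist 46.2 F [ 0.   1.  -0.4] w 0.503
zaxis [ 0.0147 -0.0016 -0.9999] [ 0.259 -0.093 -0.289  1.361 -0.005 -0.688]
```

>>> jog_arm(
  increments=[
    {"linear": [0.1,0.2,1],"twist": 46},
    {"linear": [0.1,0.2,1],"twist": 46},
    {"linear": [0.1,0.2,1],"twist": 46},
    {"linear": [0.1,0.2,1],"twist": 46},
    {"linear": [0.1,0.2,1],"twist": 46},
    {"linear": [0.1,0.2,1],"twist": 46},
    {"linear": [0.1,0.2,1],"twist": 46},
    {"linear": [0.1,0.2,1],"twist": 46},
    {"linear": [0.1,0.2,1],"twist": 46},
  ],
)

```text
time_s: 10.37
tool_pos: [0.471, 0.2584, 0.1283]
ee_rot: [0.007, -0.072, 0.997, -0.001]
force: [0.3, -0.6, 1.2]
gripper_width: 0.502
```

Run:
```python
from h import *
plan(.4715,.2576,.041,188);tilt()
im,d,p=grab('wrist');cv2.imwrite('pics/w3.png',im);W=xyz(p,d);H,S,V=hsv(im);Z=W[...,2]
m=(H>14)&(H<35)&(S>130)&(V>60)&(abs(W[...,0]-.47)<.08)&(abs(W[...,1]-.258)<.06)
print('rib',fit(W,m&(Z>.056)&(Z<.07)));print('all',fit(W,m&(Z>.016)&(Z<.07)))
```

```text
t 10.37 pos [0.471  0.2584 0.1283] yaw -171.7 q6 0.12 -> linear [ 0.09 -0.05  8.73] twist 0.3 F [ 0.3 -0.6  1.2] w 0.502
zaxis [ 0.0146 -0.0013 -0.9999] [ 0.261 -0.094 -0.309  1.343 -0.005  0.117]
rib (array([470.8, 258.4]), array([59.1, 22. ]), 7.6, 2639, array([468.1, 258.2,  62.4]))
all (array([471.3, 258.6]), array([109.7,  64.2]), 7.6, 10381, array([460.4, 256.8,  23.2]))
```

View pics/w3.png

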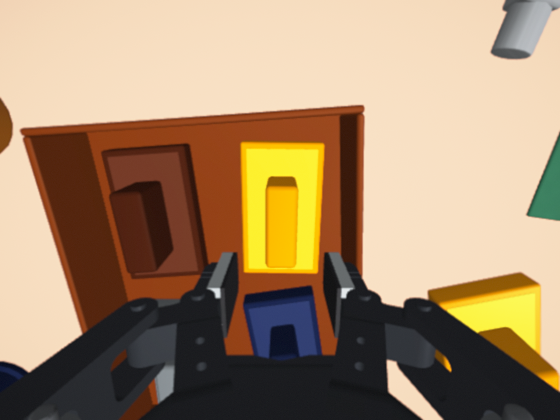

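The block is centred between the jaws: the rib at (282,222) is straight ahead of the finger gap. The right finger has some clearance to the bin wall at (350,200), and closing the jaws to 0.6 gives more. Descend and grip.

>>> jog_arm(
  increments=[
    {"linear": [0.05,0,3],"twist": 0.7},
    {"linear": [0.1,0,5],"twist": 0.7},
    {"linear": [0.12,0,7],"twist": 0.7},
    {"linear": [0.13,0,8],"twist": 0.7},
    {"linear": [0.13,0,8.6],"twist": 0.7},
    {"linear": [0.13,0,8.7],"twist": 0.7},
    {"linear": [0.13,0,8.7],"twist": 0.7},
    {"linear": [0.13,0,8.7],"twist": 0.7},
  ],
  jaw=0.6,
)

```text
time_s: 11.08
tool_pos: [0.4718, 0.2582, 0.0425]
ee_rot: [0.008, -0.066, 0.998, -0.001]
force: [0.2, 0.2, -0.1]
gripper_width: 0.4
```

>>> jog_arm(
  increments=[
    {"linear": [0,0,0],"twist": 0},
    {"linear": [0,0,0],"twist": 0},
    {"linear": [0,0,0],"twist": 0},
    {"linear": [0,0,0],"twist": 0},
    {"linear": [0,0,0],"twist": 0},
    {"linear": [0,0,0],"twist": 0},
    {"linear": [0,0,0],"twist": 0},
    {"linear": [0,0,0],"twist": 0},
  ],
  jaw=1.0,
  squeeze=50,
)

```text
time_s: 11.75
tool_pos: [0.4727, 0.2585, 0.0438]
ee_rot: [0.009, -0.066, 0.998, -0.001]
force: [0.2, 0.1, 5.5]
gripper_width: 0.248
```

```bash
python3 -c "
from h import *
plan(.471,.258,.15,188);tilt()"
```

```text
t 11.75 pos [0.4727 0.2585 0.0438] yaw -172.4 q6 0.13 -> linear [ -0.02  -0.06 -10.62] twist -0.4 F [0.2 0.1 5.5] w 0.248
zaxis [ 1.820e-02 -4.000e-04 -9.998e-01] [ 0.26  -0.04  -0.413  1.18  -0.005  0.127]
```

>>> jog_arm(
  increments=[
    {"linear": [0,0,-1.5],"twist": 0},
    {"linear": [0,0,-4],"twist": 0},
    {"linear": [0,0,-7],"twist": 0},
    {"linear": [0,0,-10],"twist": 0},
    {"linear": [0,0,-13],"twist": 0},
    {"linear": [0,0,-16],"twist": 0},
    {"linear": [0,0,-17],"twist": 0},
    {"linear": [0,0,-17],"twist": 0},
    {"linear": [0,0,-17],"twist": 0},
  ],
)

```text
time_s: 12.5
tool_pos: [0.4696, 0.2586, 0.213]
ee_rot: [0.009, -0.066, 0.998, -0.001]
force: [-0.0, 0.1, -2.5]
gripper_width: 0.251
```

```bash
python3 -c "
from h import *
plan(.5233,-.247,.19,247.5);tilt()"
```

```text
t 12.5 pos [0.4696 0.2586 0.213 ] yaw -172.4 q6 0.13 -> linear [  1.43 -50.82   2.42] twist -59.9 F [-0.   0.1 -2.5] w 0.251
zaxis [ 1.800e-02 -4.000e-04 -9.998e-01] [ 0.262 -0.116 -0.176  1.494 -0.005  0.129]
```

>>> jog_arm(
  increments=[
    {"linear": [0,-1.5,0],"twist": -2},
    {"linear": [0,-4,0],"twist": -6},
    {"linear": [0,-7.5,0],"twist": -10},
    {"linear": [0.2,-11,0],"twist": -14},
    {"linear": [0.3,-14.5,0],"twist": -18},
    {"linear": [0.4,-18,0],"twist": -22},
    {"linear": [0.5,-21.5,0],"twist": -26},
    {"linear": [0.6,-25,0],"twist": -30},
    {"linear": [0.7,-28.5,0],"twist": -34},
    {"linear": [0.8,-32,0],"twist": -38},
    {"linear": [0.9,-35.5,0],"twist": -42},
    {"linear": [1.0,-39,0],"twist": -46},
    {"linear": [1.1,-42.5,0.5],"twist": -50},
    {"linear": [1.2,-46,1],"twist": -54},
    {"linear": [1.3,-49,2],"twist": -58},
    {"linear": [1.4,-50.5,2.4],"twist": -60},
    {"linear": [1.4,-50.8,2.4],"twist": -60},
    {"linear": [1.4,-50.8,2.4],"twist": -60},
    {"linear": [1.4,-50.8,2.4],"twist": -60},
  ],
)

```text
time_s: 14.08
tool_pos: [0.523, -0.2457, 0.1888]
ee_rot: [0.007, -0.556, 0.831, -0.004]
force: [0.3, 0.0, -1.8]
gripper_width: 0.251
```

Run:
```python
from h import *
plan(.5233,-.247,.09,247.5);tilt()
im,d,p=grab('wrist');cv2.imwrite('pics/w4.png',im);W=xyz(p,d);H,S,V=hsv(im);Z=W[...,2]
m=(H>14)&(H<35)&(S>130)&(V>60)&(np.hypot(W[...,0]-.523,W[...,1]+.247)<.08)&(Z>.12)
print('all',fit(W,m),np.nanpercentile(Z[m],[1,20,50,80,99]))
P=W[m&(Z<.185)];A=np.c_[P[:,:2],np.ones(len(P))];c=np.linalg.lstsq(A,P[:,2],rcond=None)[0];print('base plane slopes',c[:2],len(P))
```

```text
t 14.08 pos [ 0.523  -0.2457  0.1888] yaw -112.4 q6 -1.85 -> linear [0.18 0.07 9.88] twist 0.1 F [ 0.3  0.  -1.8] w 0.251
zaxis [ 0.0162  0.0013 -0.9999] [-0.671  0.015 -0.092  1.452  0.011 -1.85 ]
all (array([ 522.9, -248.3]), array([109. ,  63.4]), 67.6, 18358, array([ 516.3, -270.4,  169. ])) [0.16201755 0.16787442 0.16896264 0.20738422 0.20875099]
base plane slopes [0.01541007 0.01089182] 11052
```

View pics/w4.png

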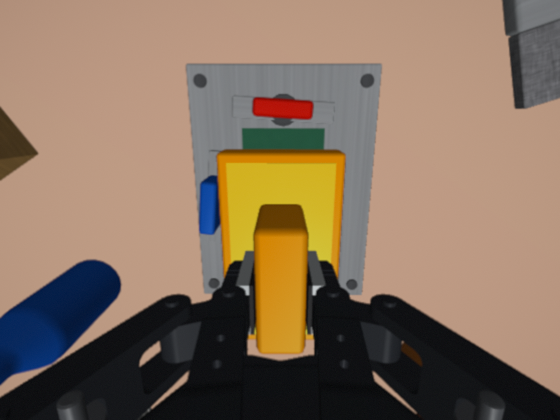

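The block is held, framed at about (281,250), and lines up with the pad below it. The red and blue handles are open and clear.

```bash
python3 -c "
from h import *
plan(.5234,-.2444,.065,247.5);plan(.5234,-.2444,.051,247.5)"
```

```text
t 14.13 pos [ 0.5233 -0.2455  0.1895] yaw -112.4 q6 -1.85 -> linear [-0.02  0.23 12.45] twist 0.1 F [-0.2 -0.1 -2.3] w 0.251
t 14.13 pos [ 0.5233 -0.2455  0.1895] yaw -112.4 q6 -1.85 -> linear [-1.000e-02  2.500e-01  1.385e+01] twist 0.1 F [-0.2 -0.1 -2.3] w 0.251
```

>>> jog_arm(
  increments=[
    {"linear": [0,0.05,2],"twist": 0},
    {"linear": [0,0.1,5],"twist": 0},
    {"linear": [0,0.15,8],"twist": 0},
    {"linear": [0,0.2,10],"twist": 0},
    {"linear": [0,0.22,11.5],"twist": 0},
    {"linear": [0,0.23,12.4],"twist": 0},
    {"linear": [0,0.24,12.9],"twist": 0},
    {"linear": [0,0.24,13.3],"twist": 0},
    {"linear": [0,0.25,13.5],"twist": 0},
    {"linear": [0,0.25,13.5],"twist": 0},
    {"linear": [0,0.25,13.5],"twist": 0},
  ],
)

```text
time_s: 15.05
tool_pos: [0.5238, -0.2448, 0.0554]
ee_rot: [0.007, -0.556, 0.831, -0.005]
force: [0.1, -0.1, -1.8]
gripper_width: 0.25
```

```bash
cat > blk.py <<'E'
from h import *
plan(.5234,-.2444,.051,247.5);tilt()
im,d,p=grab('wrist');cv2.imwrite('pics/w5.png',im);W=xyz(p,d);H,S,V=hsv(im);Z=W[...,2]
m=(H>14)&(H<24)&(S>130)&(V>60)&(np.hypot(W[...,0]-.523,W[...,1]+.247)<.07)&(Z>.018)&(Z<.09)
print('all',fit(W,m),np.nanpercentile(Z[m],[1,20,50,80,99]))
P=W[m&(Z<.04)&(Z>.025)];A=np.c_[P[:,:2]-[.523,-.247],np.ones(len(P))];c=np.linalg.lstsq(A,P[:,2],rcond=None)[0];print('plane',c,len(P))
E
python3 blk.py
```

```text
t 15.05 pos [ 0.5238 -0.2448  0.0554] yaw -112.4 q6 -1.85 -> linear [-0.02  0.06  0.44] twist 0.1 F [ 0.1 -0.1 -1.8] w 0.25
zaxis [ 1.800e-02 -2.000e-04 -9.998e-01] [-0.669  0.071 -0.279  1.206  0.011 -1.849]
all (array([ 526.1, -241. ]), array([122.8,  64.2]), 67.6, 11389, array([ 519.1, -262.2,   73.1])) [0.02425113 0.0345208  0.07314831 0.07430115 0.07540623]
plane [ 0.01184814 -0.00485     0.0341111 ] 3673
```

>>> jog_arm(
  increments=[
    {"linear": [0,0.03,0.2],"twist": 0},
    {"linear": [0,0.05,0.35],"twist": 0},
    {"linear": [0,0.05,0.42],"twist": 0},
    {"linear": [0,0.05,0.42],"twist": 0},
  ],
)

```text
time_s: 15.43
tool_pos: [0.5236, -0.2449, 0.0516]
ee_rot: [0.008, -0.556, 0.831, -0.005]
force: [0.2, -0.2, 1.3]
gripper_width: 0.246
```

```bash
python3 -c "
from h import *
plan(.5234,-.2444,.051,247.5)"
```

```text
t 15.43 pos [ 0.5236 -0.2449  0.0516] yaw -112.4 q6 -1.85 -> linear [-0.04  0.04  0.06] twist 0.1 F [ 0.2 -0.2  1.3] w 0.246
```

>>> jog_arm(
  increments=[
    {"linear": [0,0,0.06],"twist": 0},
    {"linear": [0,0,0.06],"twist": 0},
    {"linear": [0,0,0.06],"twist": 0},
  ],
)

```text
time_s: 15.68
tool_pos: [0.5237, -0.2451, 0.0515]
ee_rot: [0.008, -0.556, 0.831, -0.006]
force: [-2.4, 0.5, 5.6]
gripper_width: 0.247
```

>>> jog_arm(
  increments=[
    {"linear": [0,0,0],"twist": 0},
    {"linear": [0,0,0],"twist": 0},
    {"linear": [0,0,0],"twist": 0},
    {"linear": [0,0,0],"twist": 0},
  ],
  jaw=0.5,
)

```text
time_s: 16.02
tool_pos: [0.5237, -0.245, 0.0513]
ee_rot: [0.008, -0.556, 0.831, -0.006]
force: [0.1, 0.7, 0.3]
gripper_width: 0.501
```

>>> jog_arm(
  increments=[
    {"linear": [0,0,-1],"twist": 0},
    {"linear": [0,0,-3],"twist": 0},
    {"linear": [0,0,-6],"twist": 0},
    {"linear": [0,0,-9],"twist": 0},
    {"linear": [0,0,-13],"twist": 0},
    {"linear": [-2,0,-16],"twist": 0},
    {"linear": [-4,0,-16],"twist": 0},
    {"linear": [-4,0,-16],"twist": 0},
  ],
)

```text
time_s: 16.68
tool_pos: [0.5378, -0.2062, 0.2151]
ee_rot: [0.009, -0.557, 0.83, -0.008]
force: [-0.6, 0.3, -1.4]
gripper_width: 0.496
```

```bash
python3 blk.py; python3 -c "
from h import *
plan(.4931,-.320,.16,157.5)"
```

```text
t 16.68 pos [ 0.5378 -0.2062  0.2151] yaw -112.3 q6 -1.78 -> linear [ 4.18  0.25 16.39] twist 0.2 F [-0.6  0.3 -1.4] w 0.496
zaxis [ 0.0232 -0.0026 -0.9997] [-0.599 -0.002 -0.062  1.491  0.011 -1.781]
all (array([ 523.9, -246.8]), array([109. ,  64.1]), 67.8, 3470, array([ 522.9, -249.7,   30.9])) [0.02762998 0.02934631 0.03094285 0.06957205 0.07091066]
plane [0.0005629  0.00025847 0.02957155] 1818
t 16.73 pos [ 0.5368 -0.207   0.2133] yaw -112.3 q6 -1.78 -> linear [12.15 -0.13  5.26] twist 90.2 F [ 0.2  0.2 -0.4] w 0.501
```

View pics/w5.png

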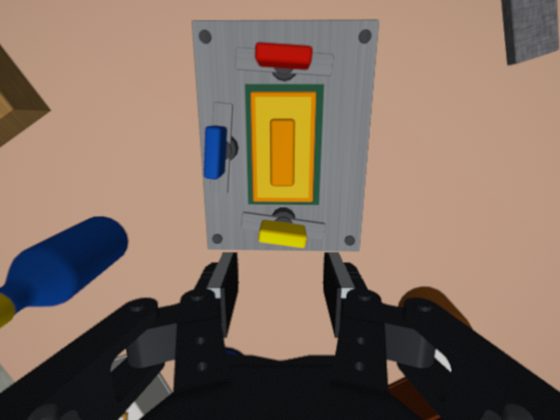

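The block is flat and centred on the pad, at about (283,148) with an even green margin. Red is at (284,56), yellow at (283,233) and blue at (215,152), all still open. Next is red.

```bash
python3 -c "
from h import *
plan(.4935,-.320,.12,153.7)"
```

```text
t 16.73 pos [ 0.5368 -0.207   0.2133] yaw -112.3 q6 -1.78 -> linear [12.15 -0.09  9.26] twist 94.0 F [ 0.2  0.2 -0.4] w 0.501
```

>>> jog_arm(
  increments=[
    {"linear": [1,0,0],"twist": 7},
    {"linear": [4,0,1],"twist": 14},
    {"linear": [7,0,2],"twist": 21},
    {"linear": [9,0,3],"twist": 28},
    {"linear": [11,0,4],"twist": 35},
    {"linear": [12.1,-0.1,5],"twist": 42},
    {"linear": [12.1,-0.1,6],"twist": 49},
    {"linear": [12.1,-0.1,7],"twist": 56},
    {"linear": [12.1,-0.1,8],"twist": 63},
    {"linear": [12.1,-0.1,9.3],"twist": 70},
    {"linear": [12.1,-0.1,9.3],"twist": 77},
    {"linear": [12.1,-0.1,9.3],"twist": 84},
    {"linear": [12.1,-0.1,9.3],"twist": 91},
    {"linear": [12.1,-0.1,9.3],"twist": 94},
    {"linear": [12.1,-0.1,9.3],"twist": 94},
    {"linear": [12.1,-0.1,9.3],"twist": 94},
  ],
  jaw=0.6,
)

```text
time_s: 18.07
tool_pos: [0.4932, -0.3197, 0.119]
ee_rot: [0.01, 0.226, 0.974, 0.002]
force: [1.1, 0.2, 0.1]
gripper_width: 0.397
```

```bash
python3 -c "
from h import *
plan(.4933,-.320,.058,153.7);tilt()"
```

```text
t 18.07 pos [ 0.4932 -0.3197  0.119 ] yaw 153.8 q6 -0.35 -> linear [ 0.09 -0.07  6.1 ] twist 0.1 F [1.1 0.2 0.1] w 0.397
zaxis [ 0.02   -0.0013 -0.9998] [-0.804  0.059 -0.174  1.323  0.014 -0.347]
```

>>> jog_arm(
  increments=[
    {"linear": [0.03,-0.02,2],"twist": 0},
    {"linear": [0.06,-0.04,4],"twist": 0},
    {"linear": [0.09,-0.07,5.6],"twist": 0},
    {"linear": [0.09,-0.07,6.1],"twist": 0},
    {"linear": [0.09,-0.07,6.1],"twist": 0},
    {"linear": [0.09,-0.07,6.1],"twist": 0},
  ],
)

```text
time_s: 18.57
tool_pos: [0.4933, -0.3201, 0.0585]
ee_rot: [0.01, 0.226, 0.974, 0.002]
force: [0.1, -0.4, 1.0]
gripper_width: 0.404
```

>>> jog_arm(
  increments=[
    {"linear": [0,0,0],"twist": 0},
    {"linear": [0,0,0],"twist": 0},
    {"linear": [0,0,0],"twist": 0},
    {"linear": [0,0,0],"twist": 0},
    {"linear": [0,0,0],"twist": 0},
    {"linear": [0,0,0],"twist": 0},
  ],
  jaw=1.0,
)

```text
time_s: 19.07
tool_pos: [0.494, -0.3208, 0.0601]
ee_rot: [0.011, 0.226, 0.974, 0.001]
force: [-1.6, 2.0, 5.8]
gripper_width: 0.153
```

```bash
python3 -c "
from h import *
plan(.4933,-.320,.058,71.6);tilt();print(ctrl.read_state()['torque'])"
```

```text
t 19.07 pos [ 0.494  -0.3208  0.0601] yaw 153.9 q6 -0.35 -> linear [0.1  0.04 0.21] twist 82.3 F [-1.6  2.   5.8] w 0.153
zaxis [ 0.0214 -0.0031 -0.9998] [-0.805  0.096 -0.245  1.213  0.013 -0.349]
[ 0.01307646  0.33072174 -0.01162645]
```

>>> jog_arm(
  increments=[
    {"linear": [0,0,0],"twist": 6},
    {"linear": [0,0,0],"twist": 12},
    {"linear": [0,0,0],"twist": 18},
    {"linear": [0,0,0],"twist": 24},
    {"linear": [0,0,0],"twist": 30},
    {"linear": [0,0,0],"twist": 36},
    {"linear": [0,0,0],"twist": 42},
    {"linear": [0,0,0],"twist": 48},
    {"linear": [0,0,0],"twist": 54},
    {"linear": [0,0,0],"twist": 60},
    {"linear": [0,0,0],"twist": 66},
    {"linear": [0,0,0],"twist": 72},
    {"linear": [0,0,0],"twist": 77},
    {"linear": [0,0,0],"twist": 81},
    {"linear": [0,0,0],"twist": 84},
    {"linear": [0,0,0],"twist": 86},
    {"linear": [0,0,0],"twist": 86},
    {"linear": [0,0,0],"twist": 86},
  ],
)

```text
time_s: 20.57
tool_pos: [0.4923, -0.3215, 0.0603]
ee_rot: [0.007, 0.829, 0.559, 0.006]
force: [-9.2, -3.9, 2.0]
gripper_width: 0.153
```

```bash
python3 -c "
from h import *
plan(.4933,-.320,.058,71.6);tilt();print(ctrl.read_state()['torque'])"
```

```text
t 20.57 pos [ 0.4923 -0.3215  0.0603] yaw 68.0 q6 1.15 -> linear [0.17 0.03 0.23] twist -3.6 F [-9.2 -3.9  2. ] w 0.153
zaxis [ 0.017  -0.0053 -0.9998] [-0.805  0.095 -0.245  1.215  0.009  1.149]
[-1.19919046  2.6185402   2.45983105]
```

>>> jog_arm(
  increments=[
    {"linear": [0,0,0],"twist": 0},
    {"linear": [0,0,0],"twist": 0},
    {"linear": [0,0,0],"twist": 0},
    {"linear": [0,0,-1],"twist": 0},
    {"linear": [0,0,-4],"twist": 0},
    {"linear": [0,0,-7],"twist": 0},
    {"linear": [0,0,-9],"twist": 0},
    {"linear": [0,0,-9],"twist": 0},
  ],
  jaw=0.6,
)

```text
time_s: 21.23
tool_pos: [0.4928, -0.3228, 0.1567]
ee_rot: [0.011, 0.829, 0.56, 0.006]
force: [-0.0, -0.3, 1.0]
gripper_width: 0.404
```

```bash
cat > cl.py <<'E'
from h import *
im,d,p=grab('wrist');cv2.imwrite('pics/c%d.png'%int(ctrl.read_state()['time_s']),im);W=xyz(p,d);H,S,V=hsv(im);Z=W[...,2]
for n,h,c in(('red',0,(.4931,-.32)),('yellow',28,(.5535,-.174)),('blue',112,(.5806,-.2707))):
    dh=np.minimum(abs(H-h),180-abs(H-h)); m=(dh<9)&(S>130)&(V>60)&(np.hypot(W[...,0]-c[0],W[...,1]-c[1])<.04)&(Z>.07)&(Z<.085)
    if m.sum()>50: print(n,fit(W,m)[:4])
m=(H>14)&(H<24)&(S>130)&(V>60)&(np.hypot(W[...,0]-.523,W[...,1]+.247)<.07)&(Z>.022)&(Z<.074)
if m.sum()>50:print('block',fit(W,m)[:4])
E
python3 cl.py
python3 -c "
from h import *
plan(.5536,-.1742,.125,149.2);tilt()"
```

```text
red (array([ 493.5, -319.4]), array([44.5, 13.7]), 73.5, 1101)
blue (array([ 579.8, -270.4]), array([44.7, 13.4]), 61.6, 1544)
block (array([ 524.4, -246.6]), array([110.1,  64. ]), 67.7, 5779)
t 21.28 pos [ 0.4922 -0.3223  0.1542] yaw 68.1 q6 1.15 -> linear [16.03  0.09  2.91] twist -81.1 F [0.9 0.3 0.4] w 0.4
zaxis [ 0.0213 -0.0092 -0.9997] [-0.806  0.041 -0.129  1.38   0.009  1.148]
```

>>> jog_arm(
  increments=[
    {"linear": [2,0,0],"twist": -7},
    {"linear": [5,0,0],"twist": -14},
    {"linear": [8,0,0],"twist": -21},
    {"linear": [11,0,0],"twist": -28},
    {"linear": [14,0,0.5],"twist": -35},
    {"linear": [15.5,0,1],"twist": -42},
    {"linear": [16,0.1,2],"twist": -49},
    {"linear": [16,0.1,2.9],"twist": -56},
    {"linear": [16,0.1,2.9],"twist": -63},
    {"linear": [16,0.1,2.9],"twist": -70},
    {"linear": [16,0.1,2.9],"twist": -77},
    {"linear": [16,0.1,2.9],"twist": -81},
    {"linear": [16,0.1,2.9],"twist": -81},
    {"linear": [16,0.1,2.9],"twist": -81},
  ],
)

```text
time_s: 22.45
tool_pos: [0.5533, -0.1742, 0.1246]
ee_rot: [0.011, 0.268, 0.963, -0.001]
force: [-0.4, 0.1, -0.9]
gripper_width: 0.401
```

```bash
python3 cl.py
python3 -c "
from h import *
plan(.5536,-.1742,.058,149.2);tilt()"
```

```text
red (array([ 493.1, -318.7]), array([46.3, 14.1]), 72.7, 1618)
yellow (array([ 553.3, -173.9]), array([46. , 13.8]), 149.5, 1519)
block (array([ 524. , -246.2]), array([109.5,  63.8]), 67.8, 6806)
t 22.5 pos [ 0.5533 -0.1743  0.1247] yaw 148.9 q6 0.01 -> linear [ 0.13 -0.    6.66] twist -0.3 F [ 0.9 -0.4  0.1] w 0.4
zaxis [ 0.0206 -0.0087 -0.9997] [-0.532  0.026 -0.197  1.325  0.003  0.011]
```

>>> jog_arm(
  increments=[
    {"linear": [0.03,0,2],"twist": -0.3},
    {"linear": [0.08,0,4],"twist": -0.3},
    {"linear": [0.12,0,6],"twist": -0.3},
    {"linear": [0.13,0,6.7],"twist": -0.3},
    {"linear": [0.13,0,6.7],"twist": -0.3},
    {"linear": [0.13,0,6.7],"twist": -0.3},
  ],
)

```text
time_s: 23.0
tool_pos: [0.5536, -0.1741, 0.058]
ee_rot: [0.011, 0.266, 0.964, -0.001]
force: [0.8, -0.2, 1.7]
gripper_width: 0.402
```

>>> jog_arm(
  increments=[
    {"linear": [0,0,0],"twist": 0},
    {"linear": [0,0,0],"twist": 0},
    {"linear": [0,0,0],"twist": 0},
    {"linear": [0,0,0],"twist": 0},
    {"linear": [0,0,0],"twist": 0},
    {"linear": [0,0,0],"twist": 0},
  ],
  jaw=1.0,
)

```text
time_s: 23.5
tool_pos: [0.5543, -0.1748, 0.0597]
ee_rot: [0.012, 0.266, 0.964, -0.002]
force: [-2.0, -0.1, 6.6]
gripper_width: 0.154
```

>>> jog_arm(
  increments=[
    {"linear": [0,0,0],"twist": 6},
    {"linear": [0,0,0],"twist": 12},
    {"linear": [0,0,0],"twist": 18},
    {"linear": [0,0,0],"twist": 24},
    {"linear": [0,0,0],"twist": 30},
    {"linear": [0,0,0],"twist": 36},
    {"linear": [0,0,0],"twist": 42},
    {"linear": [0,0,0],"twist": 48},
    {"linear": [0,0,0],"twist": 54},
    {"linear": [0,0,0],"twist": 60},
    {"linear": [0,0,0],"twist": 66},
    {"linear": [0,0,0],"twist": 71},
    {"linear": [0,0,0],"twist": 75},
    {"linear": [0,0,0],"twist": 79},
    {"linear": [0,0,0],"twist": 82},
    {"linear": [0,0,0],"twist": 82},
    {"linear": [0,0,0],"twist": 82},
  ],
)

```text
time_s: 24.92
tool_pos: [0.5528, -0.1754, 0.0599]
ee_rot: [0.01, 0.832, 0.554, 0.004]
force: [-9.0, -4.1, 2.6]
gripper_width: 0.159
```

```bash
python3 -c "
from h import *
plan(.5536,-.1742,.058,71.6);tilt();print(ctrl.read_state()['torque'])"
```

```text
t 24.92 pos [ 0.5528 -0.1754  0.0599] yaw 67.3 q6 1.44 -> linear [0.14 0.02 0.19] twist -4.3 F [-9.  -4.1  2.6] w 0.159
zaxis [ 0.0185 -0.0125 -0.9998] [-5.320e-01  6.500e-02 -2.770e-01  1.206e+00 -1.000e-03  1.435e+00]
[-1.2289989   2.60440433  2.78125817]
```

>>> jog_arm(
  increments=[
    {"linear": [0,0,0],"twist": 0},
    {"linear": [0,0,0],"twist": 0},
    {"linear": [0,0,0],"twist": 0},
    {"linear": [0,0,-1],"twist": 0},
    {"linear": [0,0,-4],"twist": 0},
    {"linear": [0,0,-7],"twist": 0},
    {"linear": [0,0,-8],"twist": 0},
    {"linear": [0,0,-8],"twist": 0},
  ],
  jaw=0.6,
)

```text
time_s: 25.58
tool_pos: [0.5534, -0.1754, 0.1446]
ee_rot: [0.013, 0.832, 0.554, 0.006]
force: [0.4, 0.1, 0.0]
gripper_width: 0.398
```

```bash
python3 cl.py
python3 -c "
from h import *
plan(.5804,-.2706,.125,61.8);tilt()"
```

```text
yellow (array([ 554. , -173.3]), array([45. , 13.8]), 73.2, 1233)
block (array([ 522.1, -253.1]), array([124.1,  63.6]), 67.5, 3961)
t 25.63 pos [ 0.5526 -0.175   0.1422] yaw 67.3 q6 1.44 -> linear [-7.74  6.21  1.91] twist 5.5 F [-0.6 -0.1 -0. ] w 0.401
zaxis [ 0.0219 -0.0142 -0.9997] [-5.320e-01  1.400e-02 -1.780e-01  1.353e+00 -1.000e-03  1.435e+00]
```

>>> jog_arm(
  increments=[
    {"linear": [-2,1.5,0],"twist": 3},
    {"linear": [-4,3.2,0],"twist": 5.5},
    {"linear": [-6,5,0.5],"twist": 5.5},
    {"linear": [-7.7,6.2,1.5],"twist": 5.5},
    {"linear": [-7.7,6.2,1.9],"twist": 5.5},
    {"linear": [-7.7,6.2,1.9],"twist": 5.5},
    {"linear": [-7.7,6.2,1.9],"twist": 5.5},
  ],
)

```text
time_s: 26.22
tool_pos: [0.5797, -0.2693, 0.1238]
ee_rot: [0.01, 0.858, 0.513, 0.005]
force: [-0.2, -0.4, 0.0]
gripper_width: 0.4
```

```bash
python3 cl.py
python3 -c "
from h import *
plan(.5804,-.2706,.058,61.8);tilt()"
```

```text
yellow (array([ 553.9, -174.4]), array([45.9, 14.5]), 73.9, 2373)
blue (array([ 580.9, -270.1]), array([44.7, 13.7]), 61.2, 1478)
block (array([ 524.9, -246.6]), array([110.4,  64.1]), 68.0, 6406)
t 26.27 pos [ 0.58   -0.2692  0.1246] yaw 61.8 q6 1.42 -> linear [-0.1  -0.06  6.66] twist 0.0 F [ 0.8 -0.1  0.6] w 0.399
zaxis [ 0.0209 -0.0132 -0.9997] [-0.639  0.202 -0.009  1.335  0.002  1.423]
```

>>> jog_arm(
  increments=[
    {"linear": [-0.03,0,2],"twist": 0.3},
    {"linear": [-0.06,-0.03,4],"twist": 0.3},
    {"linear": [-0.1,-0.05,6],"twist": 0.3},
    {"linear": [-0.1,-0.05,6.7],"twist": 0.3},
    {"linear": [-0.1,-0.05,6.7],"twist": 0.3},
    {"linear": [-0.1,-0.05,6.7],"twist": 0.3},
  ],
)

```text
time_s: 26.77
tool_pos: [0.5807, -0.2702, 0.0583]
ee_rot: [0.011, 0.859, 0.512, 0.006]
force: [1.0, 0.3, 0.7]
gripper_width: 0.399
```

>>> jog_arm(
  increments=[
    {"linear": [0,0,0],"twist": 0},
    {"linear": [0,0,0],"twist": 0},
    {"linear": [0,0,0],"twist": 0},
    {"linear": [0,0,0],"twist": 0},
    {"linear": [0,0,0],"twist": 0},
    {"linear": [0,0,0],"twist": 0},
  ],
  jaw=1.0,
)

```text
time_s: 27.27
tool_pos: [0.5807, -0.27, 0.0605]
ee_rot: [0.011, 0.859, 0.512, 0.006]
force: [-5.6, 3.1, 8.3]
gripper_width: 0.157
```

>>> jog_arm(
  increments=[
    {"linear": [0,0,0],"twist": 6},
    {"linear": [0,0,0],"twist": 12},
    {"linear": [0,0,0],"twist": 18},
    {"linear": [0,0,0],"twist": 24},
    {"linear": [0,0,0],"twist": 30},
    {"linear": [0,0,0],"twist": 36},
    {"linear": [0,0,0],"twist": 42},
    {"linear": [0,0,0],"twist": 48},
    {"linear": [0,0,0],"twist": 54},
    {"linear": [0,0,0],"twist": 60},
    {"linear": [0,0,0],"twist": 66},
    {"linear": [0,0,0],"twist": 72},
    {"linear": [0,0,0],"twist": 77},
    {"linear": [0,0,0],"twist": 81},
    {"linear": [0,0,0],"twist": 84},
    {"linear": [0,0,0],"twist": 84},
    {"linear": [0,0,0],"twist": 84},
  ],
)

```text
time_s: 28.68
tool_pos: [0.581, -0.2711, 0.0609]
ee_rot: [0.006, 0.981, -0.193, 0.012]
force: [2.9, -7.1, -8.9]
gripper_width: 0.154
```

```bash
python3 -c "
from h import *
plan(.5804,-.2706,.058,-18.4);tilt();print(ctrl.read_state()['torque'])"
```

```text
t 28.68 pos [ 0.581  -0.2711  0.0609] yaw -22.3 q6 2.89 -> linear [-0.08 -0.03  0.29] twist -3.9 F [ 2.9 -7.1 -8.9] w 0.154
zaxis [ 0.0216 -0.0161 -0.9996] [-0.64   0.24  -0.084  1.22  -0.     2.89 ]
[-1.3109464   0.16809897  2.4826725 ]
```

Blue is at its stop, with 2.5 N m of resistance. Release, lift away and look from above.

>>> jog_arm(
  increments=[
    {"linear": [0,0,0],"twist": 0},
    {"linear": [0,0,0],"twist": 0},
    {"linear": [0,0,0],"twist": 0},
    {"linear": [0,0,-1],"twist": 0},
    {"linear": [0,0,-4],"twist": 0},
    {"linear": [0,0,-8],"twist": 0},
    {"linear": [-1,0,-12],"twist": -5},
    {"linear": [-4,0,-15],"twist": -10},
    {"linear": [-6,0,-16],"twist": -15},
    {"linear": [-6,0,-16],"twist": -20},
    {"linear": [-6,0,-16],"twist": -20},
    {"linear": [-6,0,-16],"twist": -20},
  ],
  jaw=0.6,
)

```text
time_s: 29.68
tool_pos: [0.5222, -0.2459, 0.2201]
ee_rot: [0.008, 1.0, -0.021, 0.011]
force: [-0.5, -0.7, 0.0]
gripper_width: 0.404
```

```bash
python3 cl.py; ls pics
python3 - <<'E'
from h import *
import glob
tilt()
im,d,p=grab('wrist');cv2.imwrite('pics/end.png',im)
K=np.array(p['intrinsics']);D=np.array(p['dist_coeffs']);r=np.array(p['rvec'],float);t=np.array(p['tvec'])
# plate extents for yaw reference
W=xyz(p,d);Z=W[...,2];m=(Z>.005)&(Z<.02)&(np.hypot(W[...,0]-.523,W[...,1]+.247)<.16)
print('plate',fit(W,cv2.morphologyEx(m.astype(np.uint8),cv2.MORPH_OPEN,np.ones((7,7)))>0)[:4])
# toe: z .034-.046
E
```

```text
red (array([ 493.8, -319.9]), array([45.1, 13.8]), 73.1, 694)
yellow (array([ 553.7, -174.6]), array([45.9, 13.8]), 73.3, 813)
blue (array([ 580.7, -270.7]), array([44.8, 13.5]), 163.3, 792)
block (array([ 524. , -247.2]), array([110.1,  64.4]), 67.6, 3144)
c21.png
c22.png
c25.png
c26.png
c29.png
scene0.png
side0.png
w1.png
w2.png
w3.png
w4.png
w5.png
zaxis [ 0.0216 -0.0161 -0.9996] [-6.670e-01 -4.000e-03 -5.600e-02  1.492e+00  1.000e-03  2.517e+00]
plate (array([ 523.5, -247.3]), array([239.5, 179.7]), 67.5, 21875)
```

View pics/end.png

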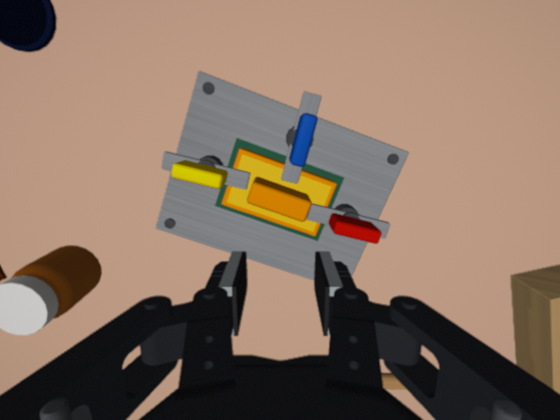

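Run:
```python
from h import *
B=np.array([.5234,-.2471]);a=np.radians(67.5)
ims=[grab('wrist') for _ in range(3)]
H,S,V=hsv(ims[0][0])
W=np.nanmean([xyz(p,d) for im,d,p in ims],0)
Z=W[...,2]
for n,h,c in(('red',0,(.4931,-.32)),('yellow',28,(.5535,-.174)),('blue',112,(.5806,-.2707))):
    dh=np.minimum(abs(H-h),180-abs(H-h)); r=np.hypot(W[...,0]-c[0],W[...,1]-c[1])
    P=W[(dh<9)&(S>130)&(V>60)&(r<.03)&(Z>.073)&(Z<.085)][:,:2]
    T=W[(S<60)&(r<.052)&(Z>.037)&(Z<.046)][:,:2]
    for k,Q in(('bar',P),('toe',T)):
        Q=Q-Q.mean(0);v=np.linalg.svd(Q,full_matrices=False)[2][0]
        print(n,k,len(Q),round(np.degrees(np.arctan2(v[1],v[0]))%180,1),fit(W,(S<60)&(r<.052)&(Z>.037)&(Z<.046))[1:3] if k=='toe' else '')
```

```text
red bar 660 72.9 
red toe 698 75.9 (array([87.5, 19.8]), 73.4)
yellow bar 797 73.2 
yellow toe 785 71.9 (array([86.9, 19.4]), 73.5)
blue bar 789 163.7 
blue toe 810 162.8 (array([87.3, 21.7]), 161.8)
```

The end view shows the block at (280,188) with all three toes over its base. All three bars read 1.47 rad, with 2.5 to 2.8 N m at the stops. One last scene check before I hand in.

Run:
```python
from h import *
a=cv2.imread('pics/scene0.png');im,d,p=grab('scene')
df=(np.abs(a.astype(int)-im).max(2)>40).astype(np.uint8)*80
o=np.hstack([im[140:320,130:430],cv2.cvtColor(df,cv2.COLOR_GRAY2BGR)[140:320,130:430]]);cv2.imwrite('pics/fin.png',cv2.resize(o,(800,240)))
```

```text
(no output)
```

View pics/fin.png

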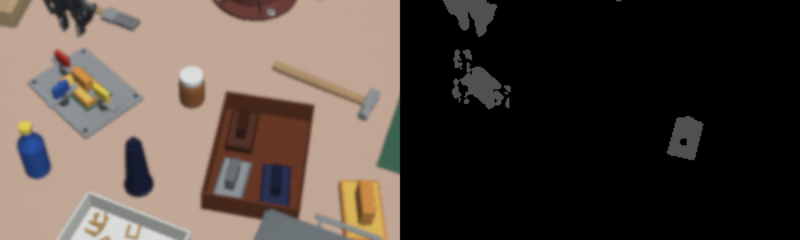

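The crop shows the tan block gone from the bin at about (270,140 in the crop) and the other three in place. The difference image changes only at the gripper, the bed and the vacated bin slot. Handing in.

```bash
python3 -c "
from h import *
print(ctrl.job_done(), ctrl.read_state()['time_s'])"
```

```text
the job is handed in; nothing more can be done
the job is handed in; nothing more can be done
```

The tan block is on the green pad and all three clamps are turned to their stops: red first, then yellow, then blue. I handed the job in at about 30 s, and it reported no verdict.

**Block:** My last measurement put it flat, within about 1 mm of the pad centre and about 0.1° from square. The other three blocks are still in the bin. A before-and-after comparison of the scene showed changes only at the gripper, the bed and the empty bin slot.

**Clamps:** Each one met 2.5–2.8 N m of resistance at the end of its turn, against about 0.12 N m of friction. The camera put the bars at about 1.47 rad instead of 1.5 (1.6° short, all three alike). I took the resistance as proof they had reached the stops, so I didn't turn them again.

**Tool tilt:** The last joint ran into its limit early on and tilted the tool by about 2°. I reduced that to under 1° before gripping, and it was about 1.5° at the end. The block still ended up flat.

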